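# Test the conveyor's emergency stop and restart it

### The job

The little feed conveyor is switched on (green button latched in) and idling with a tin waiting at its end stop: test its emergency stop before the shift. Push the red mushroom button right in and let go, so that it stays in by itself and the green button jumps out; then push its lobes round clockwise (seen from above) until the red head springs back out, and finally switch the conveyor on again by pushing the green button in until it stays in. Use the fingertips only: do not pinch the red head between the fingers, and leave the tins and everything else on the bench where it stands.

Things in the scene. Friction and masses are not known exactly. Their poses are not given: they have to be found in the camera images.
- conveyor: Bench conveyor, fixed, green belt 104 x 330 mm along its own y; origin on the bench under its middle, z up. Belt top 60 mm high, guide rails and end stop 80 to 88, photo-eye 101. On its own -x side (robot's side) is the yellow control box, 100 x 170 mm, flat top 55 mm high; on it the red stop button at own (x, y) = (-130, 0) mm and the green start button at (-130, 80) mm, both pushed straight down.
- stop_press (a joint): How far the red stop button is pushed in (m): 0 out, 0.011 hard against its bottom stop. It pushes back with 4 to 8 N. On its way it trips the start button out. Pushed past 0.0092 with its head unturned it latches: let go, it rests at about 0.0081 until the head is turned.
- stop_twist (a joint): How far the red head is turned clockwise seen from above (rad), 0 at rest, stop at 0.9. A weak spring (0.01 to 0.04 N m) turns it back to 0. With the button latched in, turning it past about 0.65 makes it spring out, if nothing holds it down; it also turns freely when it is out.
- start_press (a joint): How far the green start button is pushed in (m): 0 out, 0.010 hard against its bottom stop. It pushes back with 2 to 5 N. Pushed past 0.0088 while the stop button is out, it latches and rests at about 0.0076 (switched on, as at the start); while the stop button is in it cannot latch.
- stop_top (a point): Centre of the top of the red head, on its axis: 97 mm above the bench when out, 89 mm when latched. The head is 19 mm high, a round dome 41 mm across with two lobes opposite each other; their undersides are 18 mm below this point. Under the head a collar, 62 mm across, is 58 mm (36 mm across: 63 mm) above the bench. The point's x axis points along the far lobe, z up.
- lobe_far (a point): Nose of the lobe on the head's far side (own +x), 34 mm from the head's axis and half way up the lobe. Each lobe is 17 mm wide, 12 mm high (14.7 mm along its middle) and stands out 13 mm from the round dome; free space all round it.
- lobe_near (a point): Nose of the other, equal lobe, on the side towards the robot (own -x), 34 mm from the axis.
- start_top (a point): Centre of the top of the green start button, a dome 31 mm across: 74 mm above the bench when out, 66 mm when latched in. The steel bezel round it (42 mm across) is 60 mm above the bench.
- tin_front: Round grey eyelet tin, 67 mm across, 28 mm high, on the belt against the end stop; loose, origin under its middle. Leave it.
- tin_next: A second such tin on the middle of the belt. Leave it.
- mug: White mug, 78 x 110 x 97 mm, on the bench to the right of the station; origin under its middle. Leave it.
- orange_spool: Spool of orange thread lying on the bench just right of the station, 29 x 38 x 29 mm. Leave it.
- sanding_block: Brown sanding block, 57 x 100 x 31 mm, on the bench in front of the station. Leave it.

How it is judged:
By the outcome, as a careful person would: the job done as asked, in the order asked, and still so for the second after the job is handed in, with the robot touching nothing.
It also fails if it takes over 51 s, if anything falls off the work surface, if the arm or the gripper's body presses on something with over 40 N, if the wrist force passes 120 N, or if a joint passes its speed limit or range.

### The arm

A 6-joint arm with a two-finger parallel gripper is mounted at the origin on a cart in front of the work surface, level with it; the furniture and walls round the work are solid. World frame = base frame: x ahead of the robot, y to its left, z up, the work surface at z = 0. Lengths are in mm, angles in rad, forces in N, time in s.
With the tool pointing down it reaches from about 275 to 1000 mm from the base axis. Payload 8.4 kg.
Tool frame: the origin (TCP) lies at the very end of the fingers, on their centre line; the grasp point (between the pads) lies 19 mm behind it; z points along the fingers, y is the direction in which the jaws open and shut (so a half turn about z gives the same grasp; the last joint's range is limited). The gripper opens to 85 mm and grips with 20 to 120 N. Pads are 22 mm wide; open, the fingers measure 114 mm over their backs; the gripper's body (76 mm by 85 mm) begins 54 mm behind the grasp point. The pads swing forward as they close: fully open they stand 13 mm farther back than shut.
Start: joints at [-1.326, 0.353, 1.633, -0, 1.155, -0.002], TCP at [152.687, -606.065, 231.281] pointing down, gripper open.
Joint ranges: [-2.63, 2.63], [-0.92, 2.1], [0.06, 2.66], [-1.3, 4.44], [0, 2.69], [-3.02, 3.02]. Speed limits (rad/s): [2.22, 2.22, 2.79, 3.14, 3.14, 3.14].

### API

Orientations are given as [roll, pitch, yaw] about the fixed x, y, z axes, in that order (R = Rz(yaw) Ry(pitch) Rx(roll)).
In Python, from rig import r gives the robot as it stands.
- The arm moves only by the tool move_arm, never from a script. Its argument "increments" is a list of rows, each an object of numbers: "tx", "ty", "tz": the shift along the tool's x, y, z in cm; "rx", "ry", "rz": the turn, a rotation vector about the tool's x, y, z in degrees; "gripper": the gripper's target within -1 to 1 (fully open at 1, half-way at 0, shut at -1). A call has 1 to 12 rows; each row shifts and turns the commanded pose from where the row before left it, along the tool's axes as they then stand; what a row does not reach is not made up. A row lasts 1/10 s, in which the tool goes at most 50 mm and 8.59 degrees, less where a joint would pass 70% of its speed; a pose out of reach is approached as far as the arm can. A call is refused whole if a number of a shift passes 5 or a number of a turn 8.59, either way. A call with a gripper value outside its range is refused whole. The fingers move at their own pace and stop on an object; "squeeze" is the grip in N (left out, the last holds). Time passes only in rows, so rows that do not move let the fingers close. It gives the time, the measured TCP pose, the force and the opening at its end, in the units of the state.
- r.sense(): the state, without advancing time (a new reading comes with each control period).
- r.grab_frame(name): name is "scene" or "top" or "wrist"; returns (picture, depth): 400x640x3 uint8, red, green, blue; 400x640 float32, mm along the optical axis (not along the pixel's ray), 0 where there is no reading.
- r.camera_model(name): a dict with "fx", "fy", "cx", "cy" (pixels), "R" (3x3) and "t" (3): a world point X has camera coordinates R X + t; the wrist camera has in their place "hand_eye" (4x4, takes a point from camera to tool coordinates, whose origin is the TCP and whose axes are the flange's). Camera axes: x right, y down, z forward; pixel columns grow to the right and rows downward; lengths in mm; the calibration is good to about 2 mm. A picture is of the moment at which its call begins: read the wrist's pose just before it. camera_model takes no time and is no camera call.
- r.sign_off(): hands the job in, once; it reports no verdict.
Trained networks look in the newest picture that a camera, given by its name, has taken for a name from the list of things; names that differ only in an ending like _2 or _b are one class to them, and where a whole thing is asked for, a point or a joint stands for the part that bears it (a point fixed in the world has none). Each returns a list of dicts, best first, with "confidence" (0 to 1); they miss things now and then, are a little off and sometimes report something else, mostly with a low value. They report only what shows in the picture. A call takes as long as a camera call.
- r.cut_out(query, camera): "mask" (400x640 bool, what is visible of it) and "bbox" ([left, top, right, bottom] in pixels, round what is visible of it).
- r.place_of(query, camera): "location" ([row, column] in pixels: a listed point, or the origin of a listed thing).
The state is a dict: "clock": time; "qpos": joint angles; "qvel": joint speeds; "joint_efforts": joint torques, N m; "eef_pos": TCP position; "tcp_rot": TCP orientation; "contact_force": force on the tool from outside, world axes, zero at the start; "wrist_torque": the same for the moment, N m; "opening": opening from 0.0 (shut) to 1.0 (fully open).
Only numpy, scipy, OpenCV 4.12 (cv2) and the standard library are available. Lean on these libraries where they do the work, as an engineer would, in place of code of your own. Each camera call takes 0.05 s, during which the arm holds its last target. There are 200 camera calls.

## Working session

There is one attempt and no reset: what is moved stays moved. The work goes in short steps, Python scripts to look and compute and a tool call to move; the robot and the scene stay as the last step left them, time stands still between calls to the robot, and variables do not carry over. Pictures are saved under pics/ and viewed, about 8 in all and at most 12, crops included, and the job is handed in when it is done.

Besides the shell and the picture viewer there is one more tool, called after "Request:" as name(argument=value, ...) on one line, values as JSON. move_arm: Moves the arm, as the interface text tells. Its arguments: {"type":"object","properties":{"increments":{"type":"array","items":{"type":"object","properties":{"tx":{"type":"number"},"ty":{"type":"number"},"tz":{"type":"number"},"rx":{"type":"number"},"ry":{"type":"number"},"rz":{"type":"number"},"gripper":{"type":"number"}}}},"squeeze":{"type":"number"}},"required":["increments"]}

```bash
mkdir -p pics
cat > h.py <<'E'
import numpy as np,cv2
from rig import r
def world(cam,uv,z):
    m=r.camera_model(cam);R=np.array(m["R"]);t=np.array(m["t"]).ravel()
    d=R.T@np.array([(uv[0]-m["cx"])/m["fx"],(uv[1]-m["cy"])/m["fy"],1]);o=-R.T@t
    return o+d*(z-o[2])/d[2]
def proj(cam,X):
    m=r.camera_model(cam);c=np.array(m["R"])@X+np.array(m["t"]).ravel()
    return c[0]/c[2]*m["fx"]+m["cx"],c[1]/c[2]*m["fy"]+m["cy"]
E
python3 - <<'E'
from h import *
ims=[]
for c in("top","scene"):
    p,d=r.grab_frame(c);cv2.imwrite(f"pics/{c}0.png",p[:,:,::-1])
    for q,z in(("stop_top",97),("lobe_far",90),("lobe_near",90),("start_top",66),("conveyor",0),("tin_front",60),("tin_next",60)):
        for o in r.place_of(q,c)[:2]:
            v,u=o["location"];print(c,q,round(o["confidence"],2),(round(u),round(v)),world(c,(u,v),z).round(1))
print(r.sense())
E
```

```text
top lobe_far 0.74 (314, 214) [ 540.6 -206.7   90. ]
top lobe_near 0.82 (322, 249) [ 474.  -221.9   90. ]
top start_top 0.73 (276, 241) [ 490.4 -132.3   66. ]
top conveyor 0.59 (303, 176) [ 630.1 -180.8    0. ]
top tin_front 0.75 (348, 156) [ 661.6 -274.9   60. ]
top tin_front 0.54 (322, 249) [ 474.7 -221.9   60. ]
top tin_next 0.92 (280, 171) [ 630.9 -138.5   60. ]
scene stop_top 0.96 (283, 196) [ 515.6 -215.    97. ]
scene lobe_far 0.82 (291, 188) [ 542.2 -207.9   90. ]
scene lobe_far 0.63 (246, 258) [ 379.8 -273.    90. ]
scene lobe_near 0.68 (270, 213) [ 472.2 -225.6   90. ]
scene start_top 0.44 (252, 188) [ 497. -135.   66.]
scene conveyor 0.96 (322, 183) [ 646.6 -185.3    0. ]
scene tin_front 0.8 (356, 182) [ 666.8 -268.6   60. ]
scene tin_next 0.83 (302, 159) [ 628.2 -141.4   60. ]
{'clock': 0.8, 'qpos': array([-1.32642516e+00,  3.52972132e-01,  1.63339350e+00,  1.33881285e-05,
        1.15518392e+00, -2.44081166e-03]), 'qvel': array([-0.00028536, -0.00103565,  0.00014085,  0.00209944, -0.00070683,
        0.0008299 ]), 'joint_efforts': array([-1.17908581e-03, -6.05105138e+01, -3.42430544e+01, -2.19364829e-04,
        7.59702307e-04,  3.08464439e-05]), 'eef_pos': array([ 152.67870992, -606.0783907 ,  231.30117242]), 'tcp_rot': array([ 3.14154952e+00, -1.21433787e-05,  2.46806572e-01]), 'contact_force': array([-0.42604442, -0.53774075, -0.42417724]), 'wrist_torque': array([-0.0723193 ,  0.00733965,  0.00686835]), 'opening': 0.9995080639482385}
```

Run:
```python
import cv2,numpy as np
a=cv2.imread("pics/top0.png")[110:290,200:440];b=cv2.imread("pics/scene0.png")[100:300,180:440]
a=cv2.resize(a,(700,525));cv2.imwrite("pics/a.png",a)
cv2.imwrite("pics/b.png",cv2.resize(b,(780,600)))
```

```text
(no output)
```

View pics/a.png

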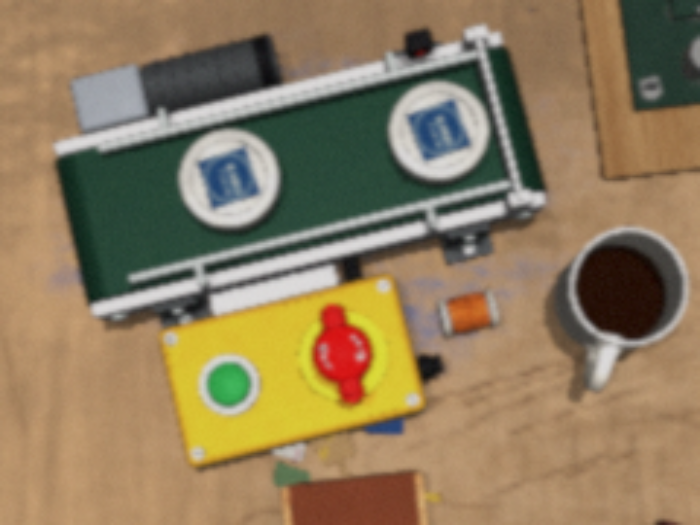

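View pics/b.png

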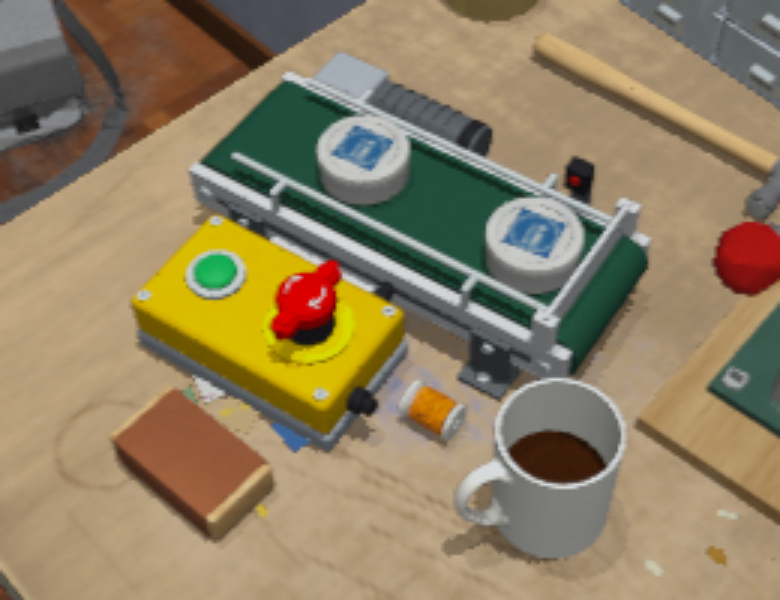

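The pictures agree with the networks. The red head is at about top pixel (317,231), with the lobes along the station's x axis. The green button is at (278,241). The station yaw is about 14°, which matches the tool yaw. I'll move above the stop with the fingers shutting.

Request:
move_arm(increments=[{"tx": 3.4, "ty": -2.4, "gripper": -1}, {"tx": 3.4, "ty": -2.4, "gripper": -1}, {"tx": 3.4, "ty": -2.4, "gripper": -1}, {"tx": 3.4, "ty": -2.4, "gripper": -1}, {"tx": 3.4, "ty": -2.4, "gripper": -1}, {"tx": 3.4, "ty": -2.4, "gripper": -1}, {"tx": 3.4, "ty": -2.4, "gripper": -1}, {"tx": 3.4, "ty": -2.4, "gripper": -1}, {"tx": 3.4, "ty": -2.4, "gripper": -1}, {"tx": 3.4, "ty": -2.4, "gripper": -1}, {"tx": 3.4, "ty": -2.4, "gripper": -1}, {"tx": 3.4, "ty": -2.4, "gripper": -1}], squeeze=20)

```text
invalid input
```

Request:
move_arm(increments=[{"gripper": -1}, {"gripper": -1}])

```text
invalid input
```

```bash
cat >> h.py <<'E'
from scipy.spatial.transform import Rotation as Ro
def look(tag,qs):
    s=r.sense();m=r.camera_model("wrist");H=np.array(m["hand_eye"]);p,d=r.grab_frame("wrist")
    cv2.imwrite(f"pics/{tag}.png",p[:,:,::-1])
    T=np.eye(4);T[:3,:3]=Ro.from_euler("xyz",s["tcp_rot"]).as_matrix();T[:3,3]=s["eef_pos"];W=T@H
    for q,z in qs:
        for o in r.place_of(q,"wrist")[:2]:
            v,u=o["location"];k=W[:3,:3]@np.array([(u-m["cx"])/m["fx"],(v-m["cy"])/m["fy"],1])
            X=W[:3,3]+k*(z-W[2,3])/k[2];dd=d[int(v),int(u)];Y=W[:3,3]+k*dd
            print(q,round(o["confidence"],2),(round(u),round(v)),X.round(1),"depth pt",Y.round(1))
    print(H.round(2).tolist());print({k:np.round(s[k],3).tolist() for k in("clock","eef_pos","tcp_rot","contact_force","opening","qpos")})
E
python3 -c "
from h import *
look('w1',(('stop_top',97),('lobe_far',90),('lobe_near',90),('start_top',66)))"
```

```text
[[-0.0, -0.95, -0.31, 79.54], [1.0, -0.0, 0.0, -0.59], [-0.0, -0.31, 0.95, -142.81], [0.0, 0.0, 0.0, 1.0]]
{'clock': 0.8, 'eef_pos': [152.679, -606.078, 231.301], 'tcp_rot': [3.142, -0.0, 0.247], 'contact_force': [-0.426, -0.538, -0.424], 'opening': 1.0, 'qpos': [-1.326, 0.353, 1.633, 0.0, 1.155, -0.002]}
```

View pics/w1.png

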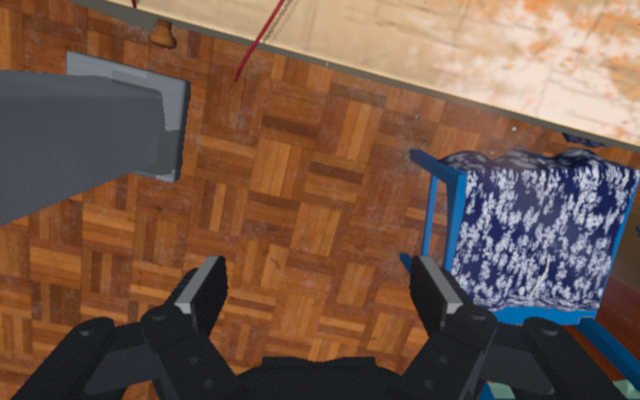

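The move calls were refused, so this picture only shows the floor beside the cart. I'll retry with every key filled in.

Request:
move_arm(increments=[{"tx": 3.4, "ty": -2.4, "tz": 0, "rx": 0, "ry": 0, "rz": 0, "gripper": -1}, {"tx": 3.4, "ty": -2.4, "tz": 0, "rx": 0, "ry": 0, "rz": 0, "gripper": -1}, {"tx": 3.4, "ty": -2.4, "tz": 0, "rx": 0, "ry": 0, "rz": 0, "gripper": -1}], squeeze=20)

```text
clock: 1.35
eef_pos: [234.5, -510.3, 231.2]
tcp_rot: [3.142, -0.0, 0.246]
contact_force: [0.5, -0.5, -0.2]
opening: 0.517
```

Request:
move_arm(increments=[{"tx": 3.4, "ty": -2.4, "tz": 0, "rx": 0, "ry": 0, "rz": 0, "gripper": -1}, {"tx": 3.4, "ty": -2.4, "tz": 0, "rx": 0, "ry": 0, "rz": 0, "gripper": -1}, {"tx": 3.4, "ty": -2.4, "tz": 0, "rx": 0, "ry": 0, "rz": 0, "gripper": -1}, {"tx": 3.4, "ty": -2.4, "tz": 0, "rx": 0, "ry": 0, "rz": 0, "gripper": -1}, {"tx": 3.4, "ty": -2.4, "tz": 0, "rx": 0, "ry": 0, "rz": 0, "gripper": -1}, {"tx": 3.4, "ty": -2.4, "tz": 0, "rx": 0, "ry": 0, "rz": 0, "gripper": -1}, {"tx": 3.4, "ty": -2.4, "tz": 0, "rx": 0, "ry": 0, "rz": 0, "gripper": -1}, {"tx": 3.4, "ty": -2.4, "tz": 0, "rx": 0, "ry": 0, "rz": 0, "gripper": -1}, {"tx": 3.4, "ty": -2.4, "tz": 0, "rx": 0, "ry": 0, "rz": 0, "gripper": -1}, {"tx": 0, "ty": 0, "tz": 0, "rx": 0, "ry": 0, "rz": 0, "gripper": -1}, {"tx": 0, "ty": 0, "tz": 0, "rx": 0, "ry": 0, "rz": 0, "gripper": -1}])

```text
clock: 2.45
eef_pos: [478.3, -226.4, 231.2]
tcp_rot: [3.142, 0.0, 0.249]
contact_force: [-0.5, -0.9, -0.3]
opening: 0.0
```

```bash
python3 -c "
from h import *
look('w2',(('stop_top',97),('lobe_far',90),('lobe_near',90),('start_top',66)))"
```

```text
stop_top 0.58 (314, 145) [ 513.8 -213.3   97. ] depth pt [ 513.8 -213.3   97.3]
lobe_far 0.94 (315, 106) [ 545.3 -205.8   90. ] depth pt [ 544.1 -205.7   55.8]
lobe_near 0.62 (309, 183) [ 477.4 -217.5   90. ] depth pt [ 467.9 -218.9   55.6]
start_top 0.65 (232, 141) [ 492.7 -135.7   66. ] depth pt [ 492.7 -135.7   66.3]
[[-0.0, -0.95, -0.31, 79.54], [1.0, -0.0, 0.0, -0.59], [-0.0, -0.31, 0.95, -142.81], [0.0, 0.0, 0.0, 1.0]]
{'clock': 2.45, 'eef_pos': [478.342, -226.396, 231.207], 'tcp_rot': [3.142, 0.0, 0.249], 'contact_force': [-0.529, -0.907, -0.257], 'opening': 0.0, 'qpos': [-0.445, 0.204, 1.837, -0.0, 1.1, 0.877]}
```

View pics/w2.png

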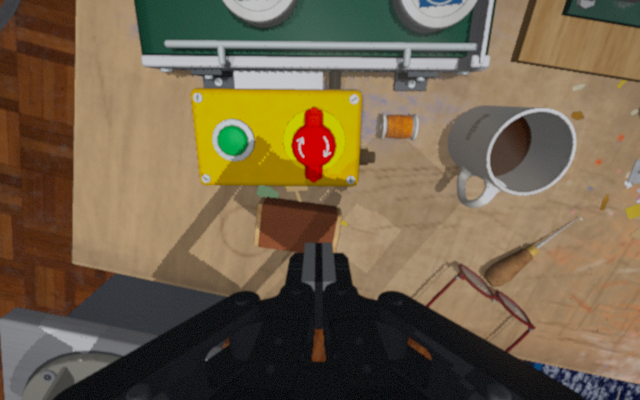

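The picture shows the red head at (314,145) and the green button at (232,141). The fingers are shut and about 14 mm thick. The stop axis is at about (512.5, -212.5).

Request:
move_arm(increments=[{"tx": 1.22, "ty": -0.17, "tz": 2.5, "rx": 0, "ry": 0, "rz": 0, "gripper": -1}, {"tx": 1.22, "ty": -0.17, "tz": 3, "rx": 0, "ry": 0, "rz": 0, "gripper": -1}, {"tx": 1.22, "ty": -0.16, "tz": 3, "rx": 0, "ry": 0, "rz": 0, "gripper": -1}, {"tx": 0, "ty": 0, "tz": 2.6, "rx": 0, "ry": 0, "rz": 0, "gripper": -1}, {"tx": 0, "ty": 0, "tz": 1.1, "rx": 0, "ry": 0, "rz": 0, "gripper": -1}, {"tx": 0, "ty": 0, "tz": 0.6, "rx": 0, "ry": 0, "rz": 0, "gripper": -1}, {"tx": 0, "ty": 0, "tz": 0.6, "rx": 0, "ry": 0, "rz": 0, "gripper": -1}, {"tx": 0, "ty": 0, "tz": 0.6, "rx": 0, "ry": 0, "rz": 0, "gripper": -1}, {"tx": 0, "ty": 0, "tz": 0.3, "rx": 0, "ry": 0, "rz": 0, "gripper": -1}, {"tx": 0, "ty": 0, "tz": 0, "rx": 0, "ry": 0, "rz": 0, "gripper": -1}, {"tx": 0, "ty": 0, "tz": 0, "rx": 0, "ry": 0, "rz": 0, "gripper": -1}])

```text
clock: 3.8
eef_pos: [512.7, -213.9, 89.4]
tcp_rot: [3.14, -0.001, 0.247]
contact_force: [-1.8, -0.9, 5.1]
opening: 0.0
```

Request:
move_arm(increments=[{"tx": 0, "ty": -0.1, "tz": 0.2, "rx": 0, "ry": 0, "rz": 0, "gripper": -1}, {"tx": 0, "ty": 0, "tz": 0.2, "rx": 0, "ry": 0, "rz": 0, "gripper": -1}, {"tx": 0, "ty": 0, "tz": 0.1, "rx": 0, "ry": 0, "rz": 0, "gripper": -1}, {"tx": 0, "ty": 0, "tz": 0, "rx": 0, "ry": 0, "rz": 0, "gripper": -1}])

```text
clock: 4.2
eef_pos: [513.0, -213.4, 85.6]
tcp_rot: [3.139, -0.002, 0.247]
contact_force: [-4.5, -1.3, 15.7]
opening: 0.003
```

Request:
move_arm(increments=[{"tx": 0, "ty": 0, "tz": -2, "rx": 0, "ry": 0, "rz": 0, "gripper": -1}, {"tx": 0, "ty": 0, "tz": -3, "rx": 0, "ry": 0, "rz": 0, "gripper": -1}, {"tx": -1.7, "ty": 1.2, "tz": 0, "rx": 0, "ry": 0, "rz": 0, "gripper": -1}, {"tx": -1.7, "ty": 1.2, "tz": 0, "rx": 0, "ry": 0, "rz": 0, "gripper": -1}, {"tx": 0, "ty": 0, "tz": 0, "rx": 0, "ry": 0, "rz": 0, "gripper": -1}, {"tx": 0, "ty": 0, "tz": 0, "rx": 0, "ry": 0, "rz": 0, "gripper": -1}])

```text
clock: 4.8
eef_pos: [485.1, -244.2, 133.8]
tcp_rot: [3.141, -0.001, 0.246]
contact_force: [-0.1, 1.0, -0.6]
opening: -0.001
```

```bash
python3 -c "
from h import *
look('w3',(('stop_top',89),('lobe_far',82),('lobe_near',82),('start_top',74)))"
```

```text
stop_top 0.7 (279, 171) [ 513.5 -212.2   89. ] depth pt [ 513.4 -212.2   88.9]
lobe_far 0.58 (278, 115) [ 545.2 -203.6   82. ] depth pt [ 542.8 -200.8   55.1]
lobe_near 0.71 (279, 223) [ 477.1 -218.6   82. ] depth pt [ 465.2 -217.8   54.5]
lobe_near 0.27 (397, 137) [ 549.9 -276.9   82. ] depth pt [ 546.5 -292.    26.4]
start_top 0.69 (162, 169) [ 492.1 -136.7   74. ] depth pt [ 492.2 -136.9   74.4]
[[-0.0, -0.95, -0.31, 79.54], [1.0, -0.0, 0.0, -0.59], [-0.0, -0.31, 0.95, -142.81], [0.0, 0.0, 0.0, 1.0]]
{'clock': 4.8, 'eef_pos': [485.12, -244.186, 133.823], 'tcp_rot': [3.141, -0.001, 0.246], 'contact_force': [-0.123, 0.997, -0.64], 'opening': -0.001, 'qpos': [-0.469, 0.343, 1.896, 0.0, 0.901, 0.856]}
```

View pics/w3.png

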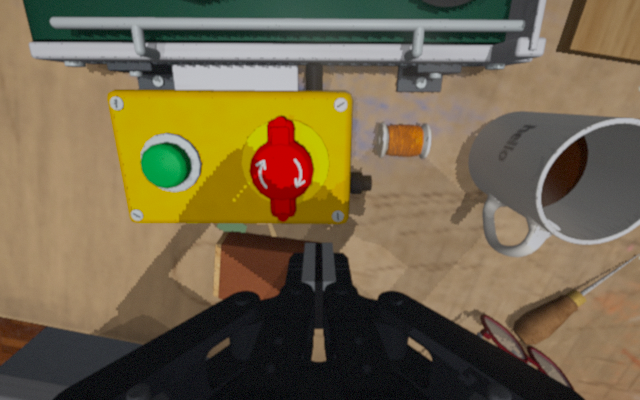

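Latched: the depth readings put the red head at 89 mm and the green button out at 74 mm. Next I lower the fingers beside the near lobe and sweep it round the axis.

Request:
move_arm(increments=[{"tx": 0, "ty": 0, "tz": 2.5, "rx": 0, "ry": 0, "rz": 0, "gripper": -1}, {"tx": 0, "ty": 0, "tz": 2.5, "rx": 0, "ry": 0, "rz": 0, "gripper": -1}, {"tx": 0, "ty": 0, "tz": 1.4, "rx": 0, "ry": 0, "rz": 0, "gripper": -1}, {"tx": 0, "ty": 0, "tz": 0, "rx": 0, "ry": 0, "rz": 0, "gripper": -1}, {"tx": 0, "ty": -0.4, "tz": 0, "rx": 0, "ry": 0, "rz": 0, "gripper": -1}, {"tx": 0, "ty": -0.4, "tz": 0, "rx": 0, "ry": 0, "rz": 0, "gripper": -1}, {"tx": 0, "ty": 0, "tz": 0, "rx": 0, "ry": 0, "rz": 0, "gripper": -1}])

```text
clock: 5.75
eef_pos: [483.2, -235.9, 70.2]
tcp_rot: [3.141, -0.001, 0.247]
contact_force: [0.3, 0.1, -0.4]
opening: 0.001
```

Request:
move_arm(increments=[{"tx": -0.15, "ty": -0.37, "tz": 0, "rx": 0, "ry": 0, "rz": 6, "gripper": -1}, {"tx": -0.15, "ty": -0.37, "tz": 0, "rx": 0, "ry": 0, "rz": 6, "gripper": -1}, {"tx": -0.15, "ty": -0.37, "tz": 0, "rx": 0, "ry": 0, "rz": 6, "gripper": -1}, {"tx": -0.15, "ty": -0.37, "tz": 0, "rx": 0, "ry": 0, "rz": 6, "gripper": -1}, {"tx": 0, "ty": 0, "tz": 0, "rx": 0, "ry": 0, "rz": 0, "gripper": -1}])

```text
clock: 6.25
eef_pos: [476.0, -221.9, 70.1]
tcp_rot: [3.141, -0.001, -0.173]
contact_force: [-0.9, -1.6, 0.4]
opening: -0.002
```

Request:
move_arm(increments=[{"tx": -0.15, "ty": -0.37, "tz": 0, "rx": 0, "ry": 0, "rz": 6, "gripper": -1}, {"tx": -0.15, "ty": -0.37, "tz": 0, "rx": 0, "ry": 0, "rz": 6, "gripper": -1}, {"tx": -0.15, "ty": -0.37, "tz": 0, "rx": 0, "ry": 0, "rz": 6, "gripper": -1}, {"tx": -0.1, "ty": -0.25, "tz": 0, "rx": 0, "ry": 0, "rz": 4, "gripper": -1}, {"tx": 0, "ty": 0, "tz": 0, "rx": 0, "ry": 0, "rz": 0, "gripper": -1}, {"tx": 0, "ty": 0, "tz": 0, "rx": 0, "ry": 0, "rz": 0, "gripper": -1}])

```text
clock: 6.85
eef_pos: [474.4, -210.2, 69.9]
tcp_rot: [3.138, -0.002, -0.551]
contact_force: [-7.2, -17.7, 1.3]
opening: 0.002
```

```bash
python3 -c "
from h import *
look('w4',(('stop_top',97),('lobe_near',90),('start_top',74)))"
```

```text
stop_top 0.66 (276, 214) [ 512.9 -213.2   97. ] depth pt [ 512.8 -213.1   96.7]
lobe_near 0.64 (268, 276) [ 488.2 -191.6   90. ] depth pt [ 488.5 -191.9   90.6]
start_top 0.97 (180, 305) [ 491.4 -135.4   74. ] depth pt [ 491.5 -135.8   74.4]
[[-0.0, -0.95, -0.31, 78.9], [1.0, -0.0, 0.0, -0.92], [-0.0, -0.31, 0.95, -142.81], [0.0, 0.0, 0.0, 1.0]]
{'clock': 6.85, 'eef_pos': [474.353, -210.175, 69.946], 'tcp_rot': [3.138, -0.002, -0.551], 'contact_force': [-7.191, -17.737, 1.324], 'opening': 0.002, 'qpos': [-0.418, 0.409, 1.987, -0.005, 0.745, 1.708]}
```

View pics/w4.png

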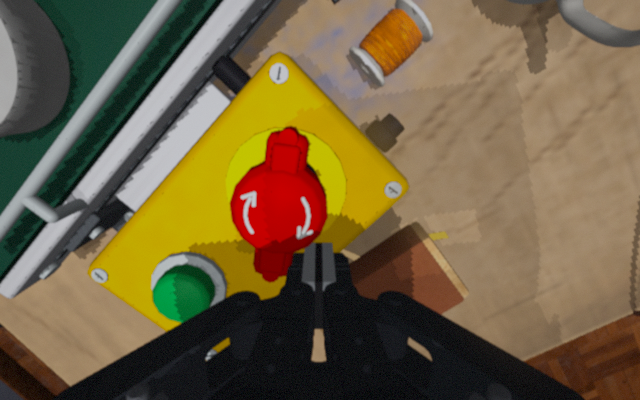

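The red head has sprung out (96.7 mm by depth) and the lobe is at its turn stop. I'll back off tangentially, rise and go over the green button.

Request:
move_arm(increments=[{"tx": -0.1, "ty": 0.7, "tz": 0, "rx": 0, "ry": 0, "rz": 0, "gripper": -1}, {"tx": -0.2, "ty": 0.7, "tz": 0, "rx": 0, "ry": 0, "rz": 0, "gripper": -1}, {"tx": -0.2, "ty": 0.6, "tz": 0, "rx": 0, "ry": 0, "rz": 0, "gripper": -1}, {"tx": -0.5, "ty": 0.4, "tz": -1.5, "rx": 0, "ry": 0, "rz": 0, "gripper": -1}, {"tx": -0.5, "ty": 0.4, "tz": -3, "rx": 0, "ry": 0, "rz": 0, "gripper": -1}, {"tx": 0, "ty": 0, "tz": -2, "rx": 0, "ry": 0, "rz": 0, "gripper": -1}, {"tx": 0, "ty": 0, "tz": 0, "rx": 0, "ry": 0, "rz": 0, "gripper": -1}, {"tx": 0, "ty": 0, "tz": 0, "rx": 0, "ry": 0, "rz": 0, "gripper": -1}])

```text
clock: 7.85
eef_pos: [447.2, -223.4, 134.4]
tcp_rot: [-3.141, -0.001, -0.555]
contact_force: [0.3, 0.4, 0.4]
opening: -0.005
```

Request:
move_arm(increments=[{"tx": -0.2, "ty": -2.4, "tz": 0, "rx": 0, "ry": 0, "rz": 0, "gripper": -1}, {"tx": -0.2, "ty": -2.5, "tz": 0, "rx": 0, "ry": 0, "rz": 0, "gripper": -1}, {"tx": -0.2, "ty": -2.5, "tz": 0, "rx": 0, "ry": 0, "rz": 0, "gripper": -1}, {"tx": -0.2, "ty": -2.4, "tz": 0, "rx": 0, "ry": 0, "rz": 0, "gripper": -1}, {"tx": 0, "ty": 0, "tz": 2.2, "rx": 0, "ry": 0, "rz": 0, "gripper": -1}, {"tx": 0, "ty": 0, "tz": 2.2, "rx": 0, "ry": 0, "rz": 0, "gripper": -1}, {"tx": 0, "ty": 0, "tz": 0.8, "rx": 0, "ry": 0, "rz": 0, "gripper": -1}, {"tx": 0, "ty": 0, "tz": 0, "rx": 0, "ry": 0, "rz": 0, "gripper": -1}])

```text
clock: 8.65
eef_pos: [490.6, -135.5, 80.5]
tcp_rot: [3.141, 0.004, -0.556]
contact_force: [-0.5, 0.3, -0.4]
opening: 0.001
```

Request:
move_arm(increments=[{"tx": 0, "ty": 0, "tz": 0.6, "rx": 0, "ry": 0, "rz": 0, "gripper": -1}, {"tx": 0, "ty": 0, "tz": 0.6, "rx": 0, "ry": 0, "rz": 0, "gripper": -1}, {"tx": 0, "ty": 0, "tz": 0.5, "rx": 0, "ry": 0, "rz": 0, "gripper": -1}, {"tx": 0, "ty": 0, "tz": 0.2, "rx": 0, "ry": 0, "rz": 0, "gripper": -1}, {"tx": 0, "ty": 0, "tz": 0.1, "rx": 0, "ry": 0, "rz": 0, "gripper": -1}, {"tx": 0, "ty": 0, "tz": 0, "rx": 0, "ry": 0, "rz": 0, "gripper": -1}])

```text
clock: 9.25
eef_pos: [492.8, -136.2, 63.4]
tcp_rot: [-3.141, -0.001, -0.556]
contact_force: [-3.1, 0.1, 13.8]
opening: 0.002
```

Request:
move_arm(increments=[{"tx": 0, "ty": 0, "tz": -2, "rx": 0, "ry": 0, "rz": 0, "gripper": -1}, {"tx": 0, "ty": 0, "tz": -4, "rx": 0, "ry": 0, "rz": 0, "gripper": -1}, {"tx": -2, "ty": 0, "tz": -4, "rx": 0, "ry": 0, "rz": 0, "gripper": -1}, {"tx": -3, "ty": 0, "tz": -2, "rx": 0, "ry": 0, "rz": 0, "gripper": -1}, {"tx": 0, "ty": 0, "tz": 0, "rx": 0, "ry": 0, "rz": 0, "gripper": -1}, {"tx": 0, "ty": 0, "tz": 0, "rx": 0, "ry": 0, "rz": 0, "gripper": -1}])

```text
clock: 9.85
eef_pos: [449.8, -109.6, 182.7]
tcp_rot: [-3.141, -0.002, -0.556]
contact_force: [-0.5, -0.9, 0.2]
opening: -0.0
```

```bash
python3 -c "
from h import *
look('w5',(('stop_top',97),('lobe_near',90),('start_top',66)))
r.grab_frame('top')
for q in('tin_front','tin_next'):
  for o in r.place_of(q,'top')[:1]: v,u=o['location'];print(q,world('top',(u,v),60).round(1))
"
```

```text
stop_top 0.64 (402, 52) [ 510.7 -211.8   97. ] depth pt [ 510.7 -211.6   97.7]
lobe_near 0.59 (426, 87) [ 481.9 -217.7   90. ] depth pt [ 482.3 -217.    92.5]
start_top 0.67 (320, 134) [ 491.1 -135.4   66. ] depth pt [ 491.1 -135.4   66. ]
[[-0.0, -0.95, -0.31, 78.9], [1.0, -0.0, 0.0, -0.92], [-0.0, -0.31, 0.95, -142.81], [0.0, 0.0, 0.0, 1.0]]
{'clock': 9.85, 'eef_pos': [449.828, -109.569, 182.746], 'tcp_rot': [-3.141, -0.002, -0.556], 'contact_force': [-0.535, -0.899, 0.239], 'opening': -0.0, 'qpos': [-0.242, 0.158, 2.019, -0.0, 0.963, 1.884]}
tin_front [ 653.8 -274.8   60. ]
tin_next [ 661.2 -275.9   60. ]
```

View pics/w5.png

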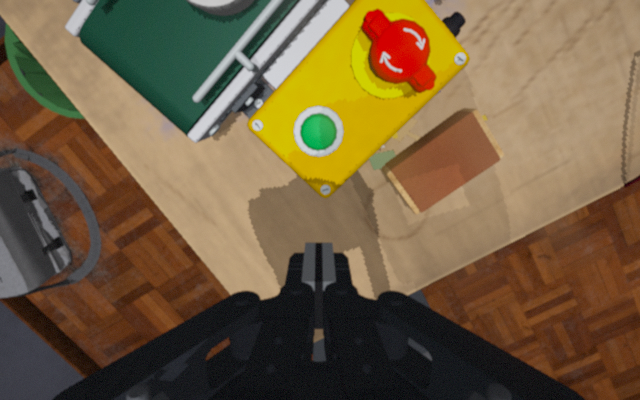

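The picture shows the green button latched at (320,134), 66.0 mm high. The red head is out at (402,52), 97.7 mm high, with its lobes back at rest. Handing in.

```bash
python3 -c "
from rig import r
print(r.sign_off())"
```

```text
the job is handed in; nothing more can be done
None
```

The emergency stop test is done and handed in, with the conveyor switched on again. It took about 10 s of robot time, using only the shut fingertips.

| Step | Check afterwards |
|---|---|
| Pushed the red button to its bottom stop (about 16 N) and let go | Head stayed in at 89 mm; green button jumped out to 74 mm |
| Pushed the near lobe round clockwise | Head sprang out to about 97 mm; it met its turn stop, with about 19 N sideways on the fingertips |
| Pushed the green button to its bottom stop (about 14 N) and let go | Green stayed in at 66 mm; red head out at 97.7 mm with its lobes back at rest; arm clear |

- **Tins not fully confirmed:** in the last check the top camera reported both tin names at about the same place, near the front tin, so it didn't confirm `tin_next`. I took this as the arm hiding that tin, but didn't check the picture. The fingers never went near either tin.
- **Refused moves:** the first two move calls were refused because they left out some of the keys. The arm did not move on those.

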